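# Invert the rinsed glass blanks onto their drying posts

### The job

Put the two rinsed glass blanks to dry: lift each one out of its cradle and invert it over its own post on the grey tray, the frosted white tumbler on the thick green peg and the taller cobalt blue vase on the slim yellow peg. Set each down gently, mouth down with its rim flat on the post's steel foot, and let go. They are glass: do not drop them, and leave the amber glass on its black-pegged post and the other things on the bench where they are.

Things in the scene. Friction and masses are not known exactly. Their poses are not given: they have to be found in the camera images.
- tumbler: Frosted white, open glass, 60 mm outside diameter, 95 mm long, bore about 51 mm, 0.2 kg. Origin: centre of the closed base's outer face; z runs along its axis from base to mouth. Starts lying in cradle_a, mouth end to the left (+y side of its base), 15 degrees below level, base end higher. The 45 mm next to the base stand clear for gripping across the diameter. 4 mm play round the thick peg.
- vase: Cobalt blue, tall, open glass, 50 mm outside diameter, 120 mm long, bore about 41 mm, 0.2 kg. Origin: centre of the closed base's outer face; z runs along its axis from base to mouth. Starts lying in cradle_b, mouth end to the left (+y side of its base), 15 degrees below level, base end higher. The 60 mm next to the base stand clear for gripping across the diameter. 4 mm play round the slim peg.
- tumbler_mouth (a point): Centre of the tumbler's mouth, in the plane of its rim; axes as the tumbler's.
- vase_mouth (a point): Centre of the vase's mouth, in the plane of its rim; axes as the vase's.
- cradle_a: Fixed wooden cradle of the frosted tumbler: base 150 x 60 x 14 mm, origin centre of underside, x to the mouth end. Two rubber rods (8 mm thick, axes 36 mm apart and 52 mm up at the origin) slope down 15 degrees to +x; a low stop there (9 mm above the rods' axes) holds the rim. Supports are 44 mm wide, so fingers pass at both sides.
- cradle_b: Fixed wooden cradle of the blue vase: base 150 x 60 x 14 mm, origin centre of underside, x to the mouth end. Two rubber rods (8 mm thick, axes 36 mm apart and 52 mm up at the origin) slope down 15 degrees to +x; a low stop there (9 mm above the rods' axes) holds the rim. Supports are 44 mm wide, so fingers pass at both sides.
- tray: Fixed grey plastic drying tray, 120 (x) x 400 (y) x 10 mm, origin at the centre of its underside. The three posts stand on it in a row along its y axis, 130 mm apart, in any order.
- post_wide: Fixed drying post standing on the tray: round steel foot 84 mm diameter, 10 mm thick, with an upright green plastic peg of 42 mm diameter rising 60 mm above the foot, its tip narrowing over the last 14 mm to 20 mm. Origin: centre of the foot's underside; z up.
- post_slim: Fixed drying post standing on the tray: round steel foot 84 mm diameter, 10 mm thick, with an upright yellow plastic peg of 32 mm diameter rising 85 mm above the foot, its tip narrowing over the last 14 mm to 10 mm. Origin: centre of the foot's underside; z up.
- wide_seat (a point): Centre of the top face of the green-pegged post's foot, on the peg's axis: where the tumbler's mouth centre must end. z up.
- slim_seat (a point): Centre of the top face of the yellow-pegged post's foot, on the peg's axis: where the vase's mouth centre must end. z up.
- post_full: Fixed drying post standing on the tray: round steel foot 84 mm diameter, 10 mm thick, with an upright black plastic peg of 36 mm diameter rising 50 mm above the foot, its tip narrowing over the last 14 mm to 14 mm. Origin: centre of the foot's underside; z up. It is occupied by the amber glass.
- dry_glass: Amber glass already drying, 56 mm diameter, 75 mm long, loose, inverted on the black-pegged post (its top 95 mm above the bench). Origin: centre of its closed base, which is now on top; z points down. Leave it.
- chuck: Loose aluminium chuck flange lying near the robot, disc 80 mm diameter, 24 mm high in all. Origin: centre of its underside. Leave it.
- pen_red: Loose red marker pen lying beyond the cradles, 135 mm long along x, 12 mm thick. Origin: near its middle, on the bench. Leave it.
- pen_black: Loose black marker pen lying near the robot, 135 mm long along x, 12 mm thick. Origin: near its middle, on the bench. Leave it.
- brush: Loose small brush lying beyond the tray. Leave it.
- jar: Loose amber jar with white cap beyond the tray, 60 mm diameter, 80 mm high. Origin: centre of its underside. Leave it.
There are look-alikes about, which are no part of the job. There is more than one size of the vase; the job needs the middle-sized.

How it is judged:
By the outcome, as a careful person would: the job done as asked, in the order asked, and still so for the second after the job is handed in, with the robot touching nothing.
It also fails if it takes over 70 s, if anything falls off the work surface, if the arm or the gripper's body presses on something with over 40 N, if the wrist force passes 120 N, or if a joint passes its speed limit or range.

### The arm

A 6-joint arm with a two-finger parallel gripper is mounted at the origin on the work surface. World frame = base frame: x ahead of the robot, y to its left, z up, the work surface at z = 0. Lengths are in m, angles in degrees, forces in N, time in s.
With the tool pointing down it reaches from about 0.325 to 0.775 m from the base axis. Payload 5.5 kg.
Tool frame: the origin (TCP) lies at the centre of the arm's flange, where the gripper is bolted on; the fingertips stand 182 mm ahead of it and the grasp point (between the pads) lies 163 mm ahead of it; z points along the fingers, y is the line along which they close (so a half turn about z gives the same grasp; the last joint's range is limited). The gripper opens to 88 mm and grips with 3 to 60 N. Pads are 20 mm wide; open, the fingers measure 115 mm over their backs; the gripper's body (75 mm by 178 mm) begins 61 mm behind the grasp point.
Start: joints at [-69.769, 5.22, 70.514, -0, 104.267, -3.249], TCP at [0.239, -0.55, 0.405] pointing down, gripper open.
Joint ranges: [-164.24, 164.24], [-49.07, 125.15], [9.68, 141.18], [-86.29, 266.29], [3.28, 154.24], [-151.56, 151.56]. Speed limits (degrees/s): [147.25, 147.25, 172.46, 180, 180, 180].

### API

Orientations are given as [roll, pitch, yaw] about the fixed x, y, z axes, in that order (R = Rz(yaw) Ry(pitch) Rx(roll)).
In Python, from station import r gives the robot as it stands. The module is installed in compiled form; this text tells all that it offers. Calls block until the motion is done:
- r.reach(position, orientation): joint-space move of the TCP to a pose.
- r.servo_line(position, rotation=None, speed=0.15): straight line of the TCP; rotation=None keeps the orientation; speed is the mean speed in m/s.
- r.move_joints(angles): joint-space move.
- r.let_go() and r.grab(squeeze=None): open the fingers fully, or close them until they stop; squeeze is the grip in N (None keeps the last).
- r.wait(seconds).
- r.inverse_kinematics(position, orientation): joint angles nearest the present ones, or None.
- r.sense(): the state.
- r.snapshot(name): name is "side" or "top" or "wrist"; returns a dict with "frame" (420x560x3 uint8, red, green, blue), "fx", "fy", "cx", "cy" (pixels), "dist_coeffs" ([k1, k2, p1, p2, k3] as OpenCV has them; the pictures are not rectified), "R" (3x3) and "t" (3): a world point X has camera coordinates R X + t. Camera axes: x right, y down, z forward; pixel columns grow to the right and rows downward; lengths in m; the calibration is good to about 2 mm. A picture is of the moment at which its call begins. There is no depth.
A pose or a line that the arm cannot do raises r.IKError and nothing moves.
- r.hand_in(): hands the job in; it is judged then, once.
The state is a dict: "clock": time; "joints": joint angles; "joint_vel": joint speeds; "joint_torque": joint torques, N m; "tcp_pos": TCP position; "orientation": TCP orientation; "contact_force": force on the tool from outside, world axes, zero at the start; "torque": the same for the moment, N m; "opening": finger opening in m; "gripper_force": force on a finger pad.
Only numpy, scipy, OpenCV 4.12 (cv2) and the standard library are available. Lean on these libraries where they do the work, as an engineer would, in place of code of your own. Each camera call takes 0.05 s, during which the arm holds its last target. There are 200 camera calls.

## Working session

There is one attempt and no reset: what is moved stays moved. The work goes in short steps, each a Python script; the robot and the scene stay as the last script left them, time stands still between calls to the robot, and variables do not carry over. Pictures are saved under pics/ and viewed, at most 10 in all, crops included, and the job is handed in when it is done.

```bash
mkdir -p pics; python3 - <<'E'
from station import r
import cv2,numpy as np,pickle
d={}
for n in("top","side","wrist"):
    s=r.snapshot(n);d[n]=s
    cv2.imwrite(f"pics/{n}0.png",s["frame"][:,:,::-1])
    R=np.array(s["R"]);print(n,s["fx"],s["cx"],s["cy"],s["dist_coeffs"],-R.T@np.array(s["t"]),R[2])
pickle.dump(d,open("d0.pkl","wb"))
print(r.sense())
E
```

```text
top 394.66769906612154 282.1238788857526 208.4130432775231 [-0.04779421  0.          0.          0.          0.        ] [0.44627262 0.03175364 0.89899215] [ 0.12775381 -0.01960958 -0.99161204]
side 508.9276576504355 284.8969647116002 200.59872634721097 [-0.17982487  0.          0.          0.          0.        ] [0.14577204 0.56141171 0.89016026] [ 0.38980774 -0.50318352 -0.77126926]
wrist 296.31000836632563 278.92051997609445 214.37266134052112 [-0.06187265  0.          0.          0.          0.        ] [ 0.30759997 -0.5201616   0.38388167] [-0.25249195 -0.10794816 -0.96155864]
{'clock': 0.15, 'joints': array([-6.97689550e+01,  5.25437596e+00,  7.05636340e+01, -1.37183487e-03,
        1.04268115e+02, -3.24798877e+00]), 'joint_vel': array([ 0.00715618, -0.18796332, -0.1885734 ,  0.03902124, -0.00262324,
        0.01718062]), 'joint_torque': array([ 1.30630826e-03, -4.47045422e+01, -4.06907165e+01,  6.98586227e-02,
        2.74898362e-02, -9.61472711e-05]), 'tcp_pos': array([ 0.23906783, -0.55037289,  0.40377776]), 'orientation': array([-1.79913938e+02, -3.55177491e-03,  2.34786940e+01]), 'contact_force': array([-0.05819091, -0.49847561,  0.39275493]), 'torque': array([ 0.00800999, -0.01773298,  0.03375408]), 'gripper_force': 0.0, 'opening': 0.08811014345332432}
```

View pics/top0.png

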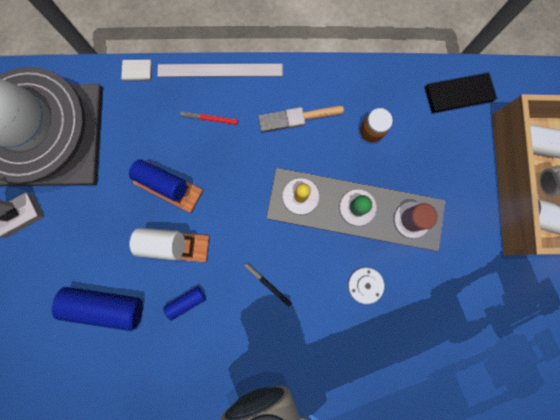

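View pics/side0.png

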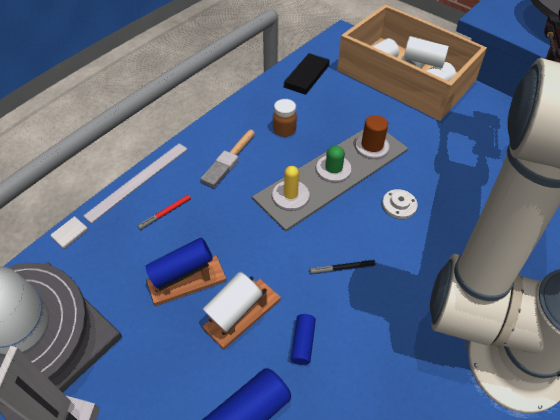

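The top view shows the vase (158,180) in cradle_b, the tumbler (160,244) in cradle_a, and yellow (302,193), green (361,206) and amber (422,217) on the tray. The blue vases at (97,308) and (185,303) are decoys. The side view shows the same layout.

```bash
cat >m.py <<'E'
import cv2,numpy as np,pickle
def K(s): return np.array([[s["fx"],0,s["cx"]],[0,s["fy"],s["cy"]],[0,0,1.]])
def und(s): return cv2.undistort(s["frame"],K(s),np.array(s["dist_coeffs"]))
def ray(s,p):  # undistorted pixel -> centre, dir
    R=np.array(s["R"]);d=R.T@np.linalg.inv(K(s))@np.array([p[0],p[1],1.]);return -R.T@np.array(s["t"]),d/np.linalg.norm(d)
def onz(s,p,z):
    c,d=ray(s,p);return c+d*(z-c[2])/d[2]
def proj(s,X):
    q=K(s)@(np.array(s["R"])@X+np.array(s["t"]));return q[:2]/q[2]
def blob(s,kind,roi):
    f=und(s);h=cv2.cvtColor(f,cv2.COLOR_RGB2HSV).astype(int);H,S,V=h[...,0],h[...,1],h[...,2]
    m={"white":(S<60)&(V>115),"cobalt":(H>112)&(H<130)&(S>150),"yellow":(H>18)&(H<35)&(S>130),"green":(H>45)&(H<85)&(S>110)}[kind]
    k=np.zeros(m.shape,np.uint8);x0,y0,x1,y1=roi;k[y0:y1,x0:x1]=m[y0:y1,x0:x1]
    k=cv2.morphologyEx(k,cv2.MORPH_OPEN,np.ones((3,3),np.uint8))
    c=max(cv2.findContours(k,0,cv2.CHAIN_APPROX_NONE)[0],key=cv2.contourArea);return c,f
E
python3 - <<'E'
from m import *
d=pickle.load(open("d0.pkl","rb"))
roi={"top":{"tumbler":(122,220,198,268),"vase":(122,152,192,208),"slim":(275,170,325,220),"wide":(336,182,380,230)},
"side":{"tumbler":(190,262,268,340),"vase":(135,228,220,300),"slim":(262,160,318,215),"wide":(310,138,356,188)}}
col={"tumbler":"white","vase":"cobalt","slim":"white","wide":"white"}
pl={};vis=[]
for v in d:
  if v=="wrist":continue
  s=d[v];img=None
  for n in roi[v]:
    c,f=blob(s,col[n],roi[v][n]);img=f[:,:,::-1].copy() if img is None else img
    if n in("slim","wide"):
      e=cv2.fitEllipse(cv2.convexHull(c));print(v,n,e,onz(s,e[0],.02).round(4));cv2.ellipse(img,e,(0,0,255),1)
      k="yellow" if n=="slim" else "green";p,_=blob(s,k,roi[v][n]);M=cv2.moments(p);print("   peg px",M["m10"]/M["m00"],M["m01"]/M["m00"])
    else:
      q=cv2.minAreaRect(c);b=cv2.boxPoints(q);cv2.polylines(img,[b.astype(int)],True,(0,0,255),1)
      if np.linalg.norm(b[0]-b[1])<np.linalg.norm(b[1]-b[2]): e1,e2=(b[0]+b[1])/2,(b[2]+b[3])/2
      else: e1,e2=(b[1]+b[2])/2,(b[3]+b[0])/2
      if e1[0]>e2[0] : e1,e2=e2,e1
      o,a=ray(s,e1);_,bb=ray(s,e2);nn=np.cross(a,bb);pl[v,n]=(o,nn/np.linalg.norm(nn),e1,e2)
      print(v,n,q,e1,e2)
  vis.append(cv2.resize(img[130:340,110:390],None,fx=2,fy=2))
cv2.imwrite("pics/meas.png",cv2.resize(np.hstack(vis),(800,300)));
for i,v in enumerate(vis): pass
for n,R in(("tumbler",.03),("vase",.025)):
  (o1,n1,a1,b1),(o2,n2,a2,b2)=pl["top",n],pl["side",n]
  u=np.cross(n1,n2);u/=np.linalg.norm(u);u*=np.sign(u[1])
  P=np.linalg.lstsq(np.array([n1,n2,u]),np.array([n1@o1,n2@o2,u@np.array([.45,.28,.08])]),rcond=None)[0]
  print(n,"dir",u.round(3),"slope",np.degrees(np.arcsin(u[2])),"yaw",np.degrees(np.arctan2(u[1],u[0])),"P",P.round(4))
  for v in("top","side"):
    _,_,e1,e2=pl[v,n]
    for e in(e1,e2):   # closest point on axis to ray
      o,a=ray(d[v],e);A=np.array([u,-a]).T;t=np.linalg.lstsq(A,o-P,rcond=None)[0];print(v,(P+t[0]*u).round(4))
E
```

```text
top tumbler ((155.93641662597656, 243.794921875), (54.6254768371582, 28.708284378051758), 4.5739216804504395) [128.71066 241.61688] [183.16217 245.97296]
top vase ((156.8000030517578, 178.90000915527344), (60.37383270263672, 22.360679626464844), 26.56505012512207) [129.8     165.40001] [183.8     192.40001]
top slim ((294.5329284667969, 196.45289611816406), (51.56564712524414, 99.09949493408203), 95.12124633789062) [ 0.5865 -0.0139  0.02  ]
   peg px 301.7265917602996 192.35955056179776
top wide ((350.3876647949219, 206.4458465576172), (48.66762924194336, 107.77005004882812), 94.77345275878906) [ 0.5628 -0.1396  0.02  ]
   peg px 361.89098039215685 204.156862745098
side tumbler ((232.50001525878906, 301.5000305175781), (32.52690887451172, 56.56854248046875), 45.0) [212.50002 321.50003] [252.5     281.50003]
side vase ((177.03842163085938, 263.5748291015625), (26.783180236816406, 68.4004898071289), 62.81888961791992) [146.615   279.19766] [207.46184 247.952  ]
side slim ((297.11474609375, 188.9012908935547), (53.13744354248047, 76.56461334228516), 62.06402587890625) [ 0.5859 -0.0506  0.02  ]
   peg px 290.9371915657245 181.96859578286225
side wide ((334.7738342285156, 168.18524169921875), (47.44877243041992, 65.94506072998047), 36.5157470703125) [ 0.5577 -0.1578  0.02  ]
   peg px 334.59054054054053 158.96621621621622
tumbler dir [ 0.09   0.977 -0.196] slope -11.281136635054207 yaw 84.71813105248923 P [0.4806 0.2773 0.0808]
top [0.4859 0.3356 0.0692]
top [0.475  0.2171 0.0929]
side [0.4845 0.3201 0.0723]
side [0.4756 0.2241 0.0915]
vase dir [ 0.449  0.851 -0.273] slope -15.813764091352823 yaw 62.172601011623954 P [0.5831 0.2148 0.0958]
top [0.652  0.3453 0.054 ]
top [0.5846 0.2177 0.0949]
side [0.6451 0.3323 0.0582]
side [0.5881 0.2242 0.0928]
```

View pics/meas.png

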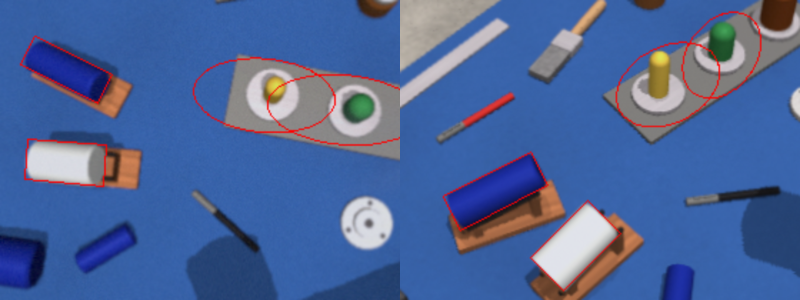

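The boxes fit both glasses. The foot ellipses took in the grey tray, so the threshold needs raising. I'll refine with closer wrist views.

```bash
sed -i 's/"white":(S<60)&(V>115)/"white":(S<60)\&(V>115),"foot":(S<60)\&(V>165)/' m.py
python3 - <<'E'
from m import *
from station import r
d=pickle.load(open("d0.pkl","rb"))
roi={"top":{"slim":(275,170,325,220),"wide":(336,182,380,230)},"side":{"slim":(262,160,318,215),"wide":(310,138,356,188)}}
for v in roi:
  for n in roi[v]:
    c,f=blob(d[v],"foot",roi[v][n]);e=cv2.fitEllipse(cv2.convexHull(c));print(v,n,np.round(e[1],1),onz(d[v],e[0],.02).round(4))
w={}
for n,p,yaw in(("posts",[.42,-.09,.40],0),("cr",[.44,.25,.42],0)):
    print(n,r.inverse_kinematics(p,[180,0,yaw]))
    r.reach(p,[180,0,yaw]);r.wait(.4);s=r.snapshot("wrist");w[n]=s
    cv2.imwrite(f"pics/w_{n}.png",und(s)[:,:,::-1])
    print(proj(s,np.array([.49,.27,.08])),proj(s,np.array([.56,-.09,.02])),r.sense()["clock"])
pickle.dump(w,open("w.pkl","wb"))
a,b=[cv2.imread(f"pics/w_{n}.png") for n in("posts","cr")]
cv2.imwrite("pics/w2.png",cv2.resize(np.hstack([a,b]),(800,300)))
E
```

```text
top slim [35.9 36.6] [ 0.588  -0.0275  0.02  ]
top wide [35.6 36.8] [ 0.5615 -0.1567  0.02  ]
side slim [27.4 36.4] [ 0.5883 -0.0291  0.02  ]
side wide [24.6 35.1] [ 0.5618 -0.1586  0.02  ]
posts [-1.66347788e+01 -2.12680720e+01  9.50521646e+01 -2.54444375e-14
  1.06215907e+02  7.33652212e+01]
[-88.99235493 134.95833031] [278.82819486  68.50611053] 2.4
cr [ 2.57521159e+01 -9.03383542e+00  8.28946778e+01 -2.54444375e-14
  1.06139158e+02  1.15752116e+02]
[259.80674013 154.1990924 ] [563.80605127  90.20514962] 4.1333
```

View pics/w2.png

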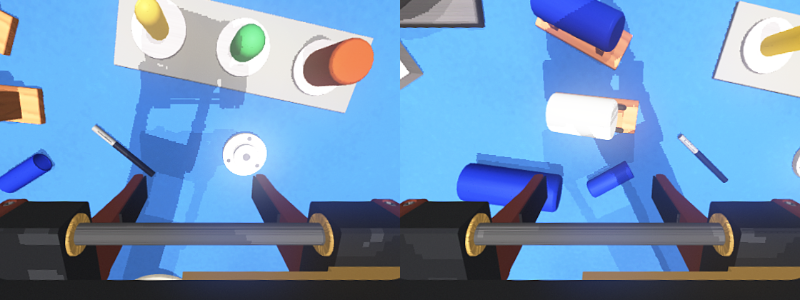

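The wrist view of the posts shows yellow, green and amber in a row. The cradle view shows the whole tumbler at about (206–305, 130–196) full-scale px, with the vase cut off at the top edge. Next I'll compute the axes with the 15° slope imposed, cross-check heights against the cradle, and test IK.

```bash
cat >>m.py <<'E'
def ends(s,kind,roi):
    c,_=blob(s,kind,roi);b=cv2.boxPoints(cv2.minAreaRect(c))
    if np.linalg.norm(b[0]-b[1])<np.linalg.norm(b[1]-b[2]): e=[(b[0]+b[1])/2,(b[2]+b[3])/2]
    else: e=[(b[1]+b[2])/2,(b[3]+b[0])/2]
    return sorted(e,key=lambda p:p[0])   # left (mouth), right (base)
def axis(views,R,L,kind,guess):
    """views: list of (snap,roi). Slope fixed 15 deg; yaw and axis point by LSQ on the view planes, then base s."""
    E=[(s,*ends(s,kind,roi)) for s,roi in views];N=[];O=[]
    for s,a,b in E:
        o,ra=ray(s,a);_,rb=ray(s,b);n=np.cross(ra,rb);N.append(n/np.linalg.norm(n));O.append(o)
    N=np.array(N);c,sn=np.cos(np.radians(15)),np.sin(np.radians(15))
    from scipy.optimize import least_squares
    U=lambda y:np.array([c*np.cos(y),c*np.sin(y),-sn])
    y=least_squares(lambda y:N@U(y[0]),[np.radians(75)]).x[0];u=U(y)
    P=np.linalg.lstsq(np.vstack([N,u]),np.r_[[n@o for n,o in zip(N,O)],u@guess],rcond=None)[0]
    up=np.array([sn*np.cos(y),sn*np.sin(y),c])
    def par(s,p,off):
        o,a=ray(s,p);return np.linalg.lstsq(np.array([u,-a]).T,o-P-off,rcond=None)[0][0]
    print("yaw",np.degrees(y),"plane res mm",(1e3*(N@P-[n@o for n,o in zip(N,O)])).round(1),"dir res",np.degrees(N@u).round(1))
    out=[]
    for s,a,b in E:
        m=min(par(s,a,k*R*up) for k in(-1,1));bs=max(par(s,b,k*R*up) for k in(-1,1));out.append((bs,m-L));print(" base s from base/mouth",round(bs,4),round(m-L,4),"len",round(m-bs,4))
    return P,u,np.array(out),np.degrees(y)
E
python3 - <<'E'
from m import *
d=pickle.load(open("d0.pkl","rb"));w=pickle.load(open("w.pkl","rb"))
for n,R,L,k,V,g in(("tumbler",.03,.095,"white",[(d["top"],(122,220,198,268)),(d["side"],(190,262,268,340)),(w["cr"],(190,115,318,205))],[.48,.277,.081]),
 ("vase",.025,.12,"cobalt",[(d["top"],(122,152,192,208)),(d["side"],(135,228,220,300))],[.6,.26,.08])):
    P,u,o,y=axis(V,R,L,k,np.array(g));s=o.mean();B=P+s*u;print(n,"P",P.round(4),"base",B.round(4),"grasp",(B+.3*L*u).round(4))
# wood end (base side) -> cradle origin
f=und(d["top"]);h=cv2.cvtColor(f,cv2.COLOR_RGB2HSV).astype(int)
for n,(x0,y0,x1,y1),y in(("tumbler",(180,225,215,270),85.5),("vase",(180,175,210,220),62.3)):
    k=np.zeros(h.shape[:2],np.uint8);m=(h[...,0]<22)&(h[...,1]>90)&(h[...,2]>60);k[y0:y1,x0:x1]=m[y0:y1,x0:x1]
    c=max(cv2.findContours(k,0,1)[0],key=cv2.contourArea);X=np.array([onz(d["top"],p[0],.014) for p in c]);hh=np.array([np.cos(np.radians(y)),np.sin(np.radians(y)),0]);l=np.array([-hh[1],hh[0],0])
    print(n,"wood end proj on h",(X@hh).min(),"width range",(X@l).min(),(X@l).max(),"origin h",(X@hh).min()+.075)
E
```

```text
yaw 83.70949972956063 plane res mm [-1.2  0.3  0.9] dir res [-0.9  0.6  0.4]
 base s from base/mouth -0.0452 -0.0508 len 0.0895
 base s from base/mouth -0.0515 -0.0512 len 0.0953
 base s from base/mouth -0.0589 -0.0501 len 0.1038
tumbler P [0.4817 0.2758 0.0773] base [0.4762 0.2265 0.0906] grasp [0.4793 0.2539 0.0832]
yaw 62.433384504940236 plane res mm [-0. -0.] dir res [ 0.2 -0.3]
 base s from base/mouth -0.0316 -0.0382 len 0.1134
 base s from base/mouth -0.0368 -0.0377 len 0.119
vase P [0.6057 0.2576 0.0821] base [0.5896 0.2267 0.0914] grasp [0.6057 0.2576 0.0821]
tumbler wood end proj on h 0.21846752987512352 width range -0.48557574612721355 -0.4275763266531554 origin h 0.29346752987512353
vase wood end proj on h 0.45376130787225794 width range -0.44471054437585317 -0.3869888305657828 origin h 0.528761307872258
```

```bash
cat >plan.py <<'E'
import numpy as np
from scipy.spatial.transform import Rotation as Ro
Z=np.array([0,0,1.])
P={"tumbler":np.array([.4817,.2758,.0770]),"vase":np.array([.6057,.2576,.0815])}
yaw={"tumbler":84.3,"vase":62.4};sb={"tumbler":-.0507,"vase":-.038};dg={"tumbler":.030,"vase":.042};L={"tumbler":.095,"vase":.12}
seat={"tumbler":np.array([.5616,-.1577,.02]),"vase":np.array([.5881,-.0283,.02])}
def grasp(n,phi,eps,psi):
    y=np.radians(yaw[n]);h=np.array([np.cos(y),np.sin(y),0]);l=np.cross(Z,h);c,s=np.cos(np.radians(15)),np.sin(np.radians(15))
    u=c*h-s*Z;pd=-s*h-c*Z;f=np.radians(phi);zt=np.cos(f)*pd+np.sin(f)*u;yt=eps*l
    Rg=np.column_stack([np.cross(yt,zt),yt,zt]);G=P[n]+(sb[n]+dg[n])*u
    Rp=(Ro.from_euler("z",psi-yaw[n]-180,degrees=True)*Ro.from_rotvec(np.radians(75)*l)).as_matrix()@Rg   # +75 about l: u -> -Z
    assert np.allclose((Ro.from_rotvec(np.radians(75)*l)).as_matrix()@u,-Z)
    return G,Rg,Rp
rpy=lambda R:Ro.from_matrix(R).as_euler("xyz",degrees=True)
def tcp(G,R,back=0): return G-(.163+back)*R[:,2]
def placeG(n,dz): return seat[n]+Z*(L[n]-dg[n]+dz)   # grasp point with mouth dz above seat
E
python3 - <<'E'
from plan import *
from station import r
def ik(p,R):
    try: return r.inverse_kinematics(p,rpy(R))
    except r.IKError: return None
for n in("tumbler","vase"):
  for eps in(1,-1):
    for phi in(15,25,35,42):
      G,Rg,_=grasp(n,phi,eps,0)
      gq=[ik(tcp(G,Rg,b)+Z*dz,Rg) for b,dz in((0,0),(.09,0),(0,.15))]
      ok=[]
      for psi in range(-70,71,20):
        Rp=grasp(n,phi,eps,psi)[2];qs=[ik(tcp(placeG(n,z),Rp),Rp) for z in(0,.14)]
        if all(q is not None for q in qs): ok.append((psi,qs[0].round().astype(int).tolist()))
      print(n,eps,phi,[None if q is None else q.round().astype(int).tolist() for q in gq],ok)
E
```

```text
tumbler 1 15 [[24, -2, 94, 0, 88, -150], [24, -4, 86, 0, 97, -150], [24, -4, 80, 0, 103, -150]] [(10, [-47, -21, 137, 90, 54, -22]), (30, [-53, -2, 122, 80, 76, -27]), (50, [-52, 14, 104, 71, 93, -30]), (70, [-48, 28, 87, 64, 108, -32])]
tumbler 1 25 [None, None, None] [(10, [-44, -26, 134, 72, 50, -4]), (30, [-50, -8, 120, 70, 72, -17]), (50, [-50, 8, 104, 63, 89, -24]), (70, [-47, 22, 87, 57, 104, -30])]
tumbler 1 35 [None, None, None] [(-30, [-10, -34, 134, -33, 31, 131]), (-10, [-27, -37, 136, 28, 30, 56]), (10, [-40, -27, 129, 55, 50, 14]), (30, [-46, -11, 117, 58, 70, -6]), (50, [-47, 4, 103, 55, 86, -18]), (70, [-44, 17, 88, 49, 100, -27])]
tumbler 1 42 [None, None, None] [(-30, [-11, -31, 129, -23, 38, 121]), (-10, [-26, -33, 130, 19, 38, 64]), (10, [-37, -25, 125, 43, 53, 24]), (30, [-43, -12, 115, 50, 69, 2]), (50, [-44, 1, 102, 48, 84, -13]), (70, [-42, 14, 88, 44, 98, -24])]
tumbler -1 15 [[24, -2, 94, 0, 88, 30], [24, -4, 86, 0, 97, 30], [24, -4, 80, 0, 103, 30]] [(-70, [13, 5, 114, -80, 77, 27])]
tumbler -1 25 [[19, -6, 99, 9, 84, 24], [17, -9, 92, 9, 93, 24], [19, -8, 
[... 1865 characters left out ...]
7, 8, 69, 7, 96, 45]] [(-70, [24, 9, 102, -65, 85, 20]), (-50, [23, -7, 118, -71, 66, 13]), (-30, [15, -25, 132, -72, 42, -2]), (-10, [-2, -39, 141, -29, 15, -59])]
vase -1 35 [[13, 4, 90, 16, 73, 37], [10, -1, 87, 16, 82, 37], [13, 2, 77, 15, 88, 42]] [(-70, [21, 5, 101, -56, 82, 13]), (-50, [19, -10, 115, -58, 65, 1]), (-30, [12, -25, 127, -51, 44, -22]), (-10, [-3, -36, 134, -13, 28, -75]), (10, [-19, -34, 133, 41, 38, -142])]
vase -1 42 [[10, 1, 95, 23, 68, 32], [6, -6, 93, 23, 78, 32], [10, -2, 83, 21, 83, 38]] [(-70, [18, 2, 100, -49, 81, 8]), (-50, [16, -11, 112, -49, 65, -8]), (-30, [9, -24, 123, -39, 48, -33]), (-10, [-3, -33, 128, -8, 37, -79]), (10, [-17, -31, 127, 30, 43, -132])]
```

```bash
cat >run1.py <<'E'
import sys
from plan import *
from station import r
import cv2
n=sys.argv[1];PHI,EPS,PSI=40,-1,-30
G,Rg,Rp=grasp(n,PHI,EPS,PSI)
r.let_go()
r.reach(tcp(G,Rg,.10),rpy(Rg));r.servo_line(tcp(G,Rg),speed=.08);r.wait(.3)
f0=r.sense()["contact_force"];print("pre",f0.round(2))
r.grab(30);r.wait(.4);s=r.sense();print("grab",s["opening"],s["gripper_force"],s["contact_force"].round(2),s["clock"])
if abs(s["opening"]-(.06 if n=="tumbler" else .05))>.004: sys.exit("bad grasp")
r.servo_line(tcp(G,Rg)+Z*.02,speed=.04);r.servo_line(tcp(G,Rg)+Z*.15,speed=.15)
try: r.servo_line(tcp(placeG(n,.14),Rp),rpy(Rp),speed=.12)
except r.IKError as e: print("line fails",e);r.servo_line(tcp(G,Rg)+Z*.2);r.reach(tcp(placeG(n,.14),Rp),rpy(Rp))
r.wait(.5);s=r.sense();print("pre-place",s["opening"],s["tcp_pos"]-tcp(placeG(n,.14),Rp),s["contact_force"].round(2),s["clock"],s["joints"].round())
im=[r.snapshot(v)["frame"][:,:,::-1] for v in("side","top")]
cv2.imwrite(f"pics/pre_{n}.png",np.hstack([cv2.resize(im[0][40:260,200:480],(400,315)),cv2.resize(im[1][140:310,240:456],(400,315))]))
E
python3 run1.py tumbler
```

```text
pre [ 0.37  0.24 -0.16]
grab 0.0605159590682957 30.00003905966878 [ 0.9  -0.59  0.16] 8.5917
pre-place 0.06044826424766479 [ 4.45650509e-06  2.54617656e-05 -2.50746492e-05] [ 0.34 -0.61 -1.68] 13.3083 [-11. -37. 119. -19.  51. -65.]
```

View pics/pre_tumbler.png

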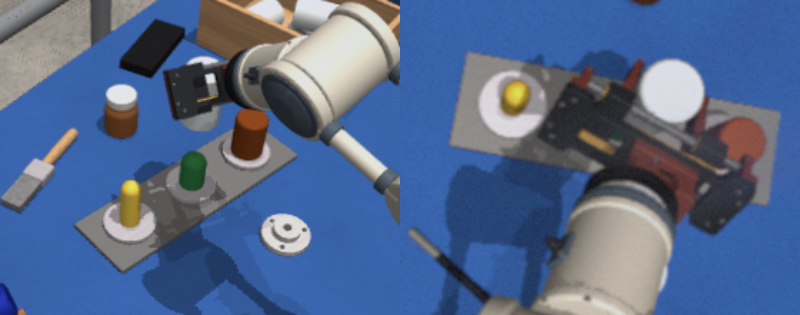

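The tumbler is held inverted above the green peg, with its white base at about (387,190) in the top frame. I'll check its centring before lowering.

```bash
cat >chk.py <<'E'
import sys
from m import *
from plan import *
from station import r
n=sys.argv[1];zt=float(sys.argv[2]);kind,R=("white",.03) if n=="tumbler" else("cobalt",.025)
s=r.snapshot("top");G=seat[n].copy();G[2]=zt;p=proj(s,G).astype(int);w=int(2.4*R*s["fx"]/(.9-zt)/1.6)
c,f=blob(s,kind,(p[0]-w,p[1]-w,p[0]+w,p[1]+w));h=cv2.convexHull(c);e=cv2.minEnclosingCircle(c);ell=cv2.fitEllipse(h)
print("exp px",proj(s,G).round(1),"r exp",R*s["fx"]/(.9-zt),"circ",e,"ell",ell)
print("xy err circ mm",1e3*(onz(s,e[0],zt)-G)[:2],"ell",1e3*(onz(s,ell[0],zt)-G)[:2])
im=f[:,:,::-1].copy();cv2.drawContours(im,[c],-1,(0,0,255),1)
cv2.imwrite(f"pics/chk_{n}.png",cv2.resize(im[p[1]-40:p[1]+40,p[0]-50:p[0]+50],(400,320),interpolation=0))
E
python3 chk.py tumbler .255
```

```text
exp px [388.1 188.3] r exp 18.35663716586612 circ ((386.36273193359375, 190.29608154296875), 18.90730094909668) ell ((386.94207763671875, 189.3916015625), (34.43473434448242, 37.41020584106445), 141.9225311279297)
xy err circ mm [-3.31811355  2.97685988] ell [-1.79856099  1.94048271]
```

View pics/chk_tumbler.png

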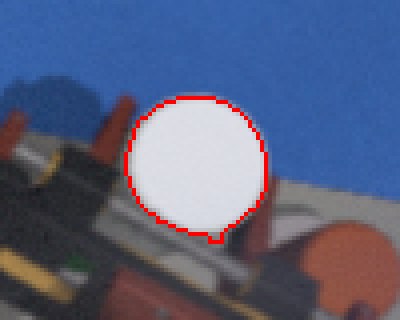

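```bash
cat >lower.py <<'E'
import sys
from plan import *
from station import r
n=sys.argv[1];seat[n][:2]+=np.array([float(sys.argv[2]),float(sys.argv[3])])
_,_,Rp=grasp(n,40,-1,-30)
r.servo_line(tcp(placeG(n,.14),Rp),speed=.03);r.wait(.3);f0=r.sense()["contact_force"]
stop={"tumbler":.07,"vase":.095}[n];zs=np.r_[np.arange(stop,.012,-.008),np.arange(.012,-.006,-.001)]
for i,z in enumerate(zs):
    r.servo_line(tcp(placeG(n,z),Rp),speed=.1 if i==0 else(.04 if z>.012 else .01))
    if z<=.012:r.wait(.1)
    df=r.sense()["contact_force"]-f0
    if z<.014 or np.abs(df).max()>1.2: print(round(z,4),df.round(2))
    if np.hypot(*df[:2])>6 and z>.004: print("SIDE");break
    if df[2]>3: print("contact");break
s=r.sense();print(s["opening"],s["torque"].round(2),s["clock"])
E
python3 lower.py tumbler .0009 -.0008
```

```text
0.012 [ 0.22 -0.84  0.39]
0.011 [0.76 0.26 0.04]
0.01 [-0.09 -0.49  0.19]
0.009 [0.78 0.09 0.26]
0.008 [0.33 0.54 0.06]
0.007 [-0.17 -0.98 -0.28]
0.006 [ 0.45 -0.11 -0.01]
0.005 [ 0.03 -1.33 -0.2 ]
0.004 [-0.17  0.04  0.61]
0.003 [ 0.57 -0.47  0.24]
0.002 [ 0.33 -0.19 -0.46]
0.001 [ 0.03 -1.02  1.19]
-0.0 [-0.43 -0.76  4.71]
contact
0.06032050419550148 [-0.08 -0.1  -0.14] 21.9583
```

```bash
cat >release.py <<'E'
import sys
from plan import *
from station import r
import cv2
n=sys.argv[1];_,_,Rp=grasp(n,40,-1,-30)
r.let_go();r.wait(.4);s=r.sense();print("open",s["opening"],s["contact_force"].round(2))
p=s["tcp_pos"];r.servo_line(p-.12*Rp[:,2],speed=.08);r.servo_line(p-.12*Rp[:,2]+Z*.12,speed=.15);print(r.sense()["clock"])
E
python3 release.py tumbler && python3 run1.py vase && python3 chk.py vase .28
```

```text
open 0.0876319238182276 [0.47 0.22 0.67]Traceback (most recent call last):
  File "release.py", line 7, in <module>
    p=s["tcp_pos"];r.servo_line(p-.12*Rp[:,2],speed=.08);r.servo_line(p-.12*Rp[:,2]+Z*.12,speed=.15);print(r.sense()["clock"])
                   ~~~~~~~~~~~~^^^^^^^^^^^^^^^^^^^^^^^^^
station.IKError: the arm cannot follow that straight line within its joint ranges
```

```bash
cat > release.py <<'E'
import sys
from plan import *
from station import r
n=sys.argv[1];_,_,Rp=grasp(n,40,-1,-30)
r.let_go();r.wait(.3);p=r.sense()["tcp_pos"]
for b in(.05,.03,.015):
    try: r.servo_line(p-b*Rp[:,2],speed=.06);print("back",b);break
    except r.IKError: pass
r.servo_line(r.sense()["tcp_pos"]+Z*.16,speed=.1);s=r.sense();print(s["contact_force"].round(2),s["clock"])
E
python3 release.py tumbler && python3 run1.py vase && python3 chk.py vase .28
```

```text
back 0.05
[ 0.33  0.43 -0.41] 26.2333
pre [ 0.39  0.07 -0.71]
grab 0.05006972058059533 29.99962029978633 [0.04 0.36 0.38] 30.7583
pre-place 0.050232575866405955 [1.60930786e-05 1.79090183e-05 1.17382281e-05] [ 0.    0.21 -1.85] 35.0 [ 10. -30. 113. -35.  59. -42.]
exp px [311.5 169.8] r exp 15.914020123633934 circ ((309.1666564941406, 173.1666717529297), 17.245075225830078) ell ((309.5684814453125, 173.24378967285156), (30.787418365478516, 34.7422981262207), 22.229829788208008)
xy err circ mm [-5.48089975  3.90223861] ell [-5.61082733  3.25990509]
```

View pics/pre_vase.png

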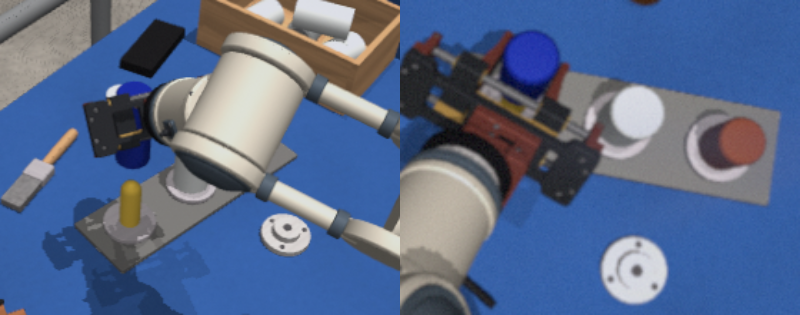

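View pics/chk_vase.png

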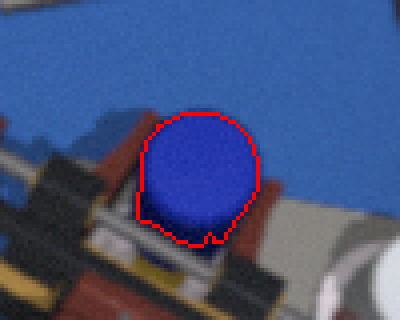

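The tumbler stands on its post. The vase is held upright above the yellow peg, its bright base circle centred near (311,171) against (311.5,170) expected, so about 2 mm off. I'll lower it under force guard.

```bash
python3 lower.py vase .001 -.0004
```

```text
0.079 [0.63 1.33 0.19]
0.055 [ 1.29  1.04 -0.56]
0.047 [1.17 2.26 0.37]
0.031 [1.44 0.03 0.4 ]
0.012 [0.37 0.56 0.92]
0.011 [ 0.35 -0.27  0.04]
0.01 [ 0.28  0.45 -0.25]
0.009 [-0.17  0.37 -0.47]
0.008 [-0.35  0.1   0.68]
0.007 [ 0.25  0.34 -0.02]
0.006 [ 0.21  1.13 -0.01]
0.005 [-0.18  0.94 -0.15]
0.004 [0.64 0.22 0.45]
0.003 [0.43 0.94 0.74]
0.002 [-0.09  1.09  0.37]
0.001 [ 0.2  -0.44  4.24]
contact
0.05032951690196087 [-0.06  0.02 -0.13] 44.2
```

```bash
python3 release.py vase && python3 - <<'E'
from m import *
from plan import *
from station import r
r.reach([.35,.15,.42],[180,0,0]);r.wait(.3)
a=r.snapshot("side");b=r.snapshot("top")
for n,k,R in(("tumbler","white",.03),("vase","cobalt",.025)):
    for v,s in(("side",a),("top",b)):
        X=seat[n]+Z*L[n];p=proj(s,X).astype(int);print(n,v,"exp top centre",proj(s,X).round(1),"exp mouth",proj(s,seat[n]).round(1))
        c,_=blob(s,k,(p[0]-35,p[1]-30,p[0]+35,p[1]+75) if v=="side" else (p[0]-24,p[1]-24,p[0]+24,p[1]+24))
        print("  ",cv2.boundingRect(c),np.round(cv2.minAreaRect(c)[2],1))
cv2.imwrite("pics/end.png",np.hstack([cv2.resize(und(a)[60:270,200:480,::-1],(400,300)),cv2.resize(und(b)[130:310,240:480,::-1],(400,300))]));print(r.sense()["clock"])
E
```

```text
back 0.05
[-0.15  0.09  0.6 ] 47.9833
tumbler side exp top centre [337.3 137.8] exp mouth [333.4 167.4]
   (331, 117, 41, 54) 90.0
tumbler top exp top centre [368.3 200.7] exp mouth [358.4 206.9]
   (344, 185, 48, 39) -0.0
vase side exp top centre [291.7 156.6] exp mouth [290.2 194.2]
   (280, 148, 24, 53) 1.8
vase top exp top centre [304.9 185.9] exp mouth [300.9 195.7]
   (292, 174, 25, 31) 26.6
50.6333
```

View pics/end.png

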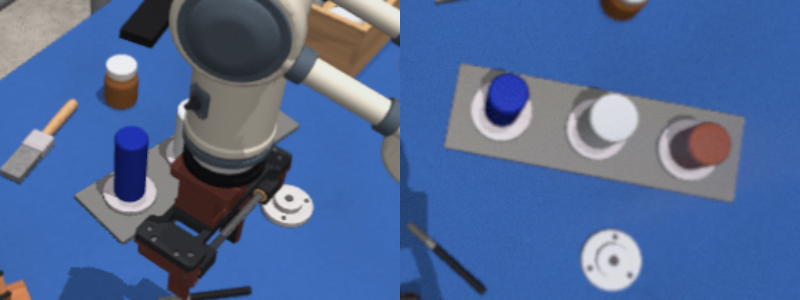

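Both glasses stand upright on their feet: the vase at about (507,98) and the tumbler at about (612,118) in the right half. Everything else is undisturbed and the gripper is clear.

```bash
python3 -c "
from station import r
print(r.hand_in())"
```

```text
the job is handed in; nothing more can be done
None
```

The tumbler is inverted on the green peg and the vase on the yellow peg, both set down gently and released; I handed the job in at about 51 s on the robot's clock, and no verdict came back.

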